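# Refill the serving rack with the condiment set, in the same order

## Task

Move the four condiment containers, one by one, from the full rack to the empty rack, keeping their order as counted from each rack's wire handle: the one nearest the handle goes into the place nearest the other rack's handle, and so on to the last. They are full, so carry them upright, and set each one down gently, not dropped, to stand on the floor of its own place.

Things in the scene. Friction and masses are not known exactly. Their poses are not given: they have to be found in the camera images.
- mill_centre (a point): pepper mill, turned brown wood with a small steel knob on top, 84 mm high; round foot 46 mm across, body 36 mm across from 20 to 54 mm up, narrower neck, head 31 mm across; about 0.18 kg. The point is on its upright axis, half-way up; z is its own upright axis
- sugar_centre (a point): sugar pourer, plain white round cylinder 46 mm across with a domed steel cap (40 mm across, from 56 mm up) and a stubby slanted spout, 80 mm high in all; about 0.25 kg. The point is on its upright axis, half-way up; z is its own upright axis
- shaker_centre (a point): square shaker, white, 42 x 42 mm in plan with a flat square steel top (34 mm) pierced with small holes, 70 mm high; its x and y axes are square to its sides; about 0.22 kg. The point is on its upright axis, half-way up; z is its own upright axis
- cruet_centre (a point): oil cruet, white bottle with a round body 45 mm across up to 52 mm up, then a shoulder and a slim neck 17 to 22 mm across, 86 mm high in all; about 0.25 kg. The point is on its upright axis, half-way up; z is its own upright axis
- mat_mill: thin square cork mat, 66 x 66 x 3 mm, fixed in the place of the full rack where the pepper mill stands at the start; it stays there and so marks that place. Origin: centre of its underside (on the rack's floor)
- mat_sugar: thin square cork mat, 66 x 66 x 3 mm, fixed in the place of the full rack where the sugar pourer stands at the start; it stays there and so marks that place. Origin: centre of its underside (on the rack's floor)
- mat_shaker: thin square cork mat, 66 x 66 x 3 mm, fixed in the place of the full rack where the square shaker stands at the start; it stays there and so marks that place. Origin: centre of its underside (on the rack's floor)
- mat_cruet: thin square cork mat, 66 x 66 x 3 mm, fixed in the place of the full rack where the oil cruet stands at the start; it stays there and so marks that place. Origin: centre of its underside (on the rack's floor)
- full_rack: The rack full at the start, cork mats in its places: fixed low grey rack with black floor, 84 x 324 mm; four square open places in a row, 76 mm inside, floor 4 mm thick, walls 14 mm high; a wire loop handle sticks out 40 mm at one short end. Origin: centre of underside, on the table; y along the row towards the handle. Centres of the places, counted from the handle: x 0, y +120, +40, -40, -120 mm
- empty_rack: The rack empty at the start, no mats: fixed low grey rack with black floor, 84 x 324 mm; four square open places in a row, 76 mm inside, floor 4 mm thick, walls 14 mm high; a wire loop handle sticks out 40 mm at one short end. Origin: centre of underside, on the table; y along the row towards the handle. Centres of the places, counted from the handle: x 0, y +120, +40, -40, -120 mm. Its handle points about opposite to the full rack's
Things that resemble listed ones, but are neither listed nor needed, are in the scene too. Leave any orange, pink or yellow look-alike of the part that bears cruet_centre alone.

How it is judged:
By the outcome, as a careful person would: the job done as asked, in the order asked, and still so for the second after the job is handed in, with the robot touching nothing.
It also fails if it takes over 102 s, if anything falls off the work surface, if the arm or the gripper's body presses on something with over 40 N, if the wrist force passes 120 N, or if a joint passes its speed limit or range.

## Robot

A 6-joint arm with a two-finger parallel gripper is mounted at the origin on the work surface. World frame = base frame: x ahead of the robot, y to its left, z up, the work surface at z = 0. Lengths are in m, angles in rad, forces in N, time in s.
With the tool pointing down it reaches from about 0.35 to 0.85 m from the base axis. Payload 8.1 kg.
Tool frame: the origin (TCP) lies at the centre of the arm's flange, where the gripper is bolted on; the fingertips stand 186 mm ahead of it and the grasp point (between the pads) lies 167 mm ahead of it; z points along the fingers, y is the line along which they close (so a half turn about z gives the same grasp; the last joint's range is limited). The gripper opens to 93 mm and grips with 3 to 60 N. Pads are 15 mm wide; open, the fingers measure 128 mm over their backs; the gripper's body (75 mm by 188 mm) begins 65 mm behind the grasp point.
Start: joints at [-1.241, 0.13, 1.488, -0, 1.523, -0.085], TCP at [0.242, -0.549, 0.405] pointing down, gripper open.
Joint ranges: [-2.96, 2.96], [-0.89, 2.26], [0.02, 2.5], [-1.34, 4.48], [0, 2.73], [-2.66, 2.66]. Speed limits (rad/s): [2.39, 2.39, 2.79, 3.14, 3.14, 3.14].

## Interface

Orientations are given as a rotation vector (axis times angle).
In Python, from plant import robot gives the robot as it stands.
- The arm moves only by the tool apply_moves, never from a script. Its argument "series" is a list of rows, each a list of 2 entries, a list of its own where there are three numbers: the shift along the tool's x, y, z in mm, then the turn, a rotation vector about the tool's x, y, z in rad. A call has 1 to 12 rows; each row shifts and turns the commanded pose from where the row before left it, along the tool's axes as they then stand; what a row does not reach is not made up. A row lasts 1/12 s, in which the tool goes at most 41.7 mm and 7.16 degrees, less where a joint would pass 70% of its speed; a pose out of reach is approached as far as the arm can. A call is refused whole if a number of a shift passes 41.7 or a number of a turn 0.125, either way. A call with a gripper value outside its range is refused whole. "claw" is the opening, from 0 (shut) to 1 (fully open), set as the call begins (left out, the last holds). The fingers move at their own pace and stop on an object; "newtons" is the grip in N (left out, the last holds). Time passes only in rows, so rows that do not move let the fingers close. It gives the time, the measured TCP pose, the force, the opening and the grip force at its end, in the units of the state.
- robot.read_state(): the state, without advancing time (a new reading comes with each control period).
- robot.read_camera(name): name is "side" or "top" or "wrist"; returns (picture, depth): 384x512x3 uint8, blue, green, red; 384x512 float32, m along the optical axis (not along the pixel's ray), 0 where there is no reading.
- robot.calibration(name): a dict with "fx", "fy", "cx", "cy" (pixels), "extrinsics" (4x4, takes a point from world to camera coordinates). Camera axes: x right, y down, z forward; pixel columns grow to the right and rows downward; lengths in m; the calibration is good to about 2 mm. The wrist camera is an equidistant fisheye: a pixel r from the principal point sees the ray r / f radians off the axis. A picture is of the moment at which its call begins: read the wrist's pose just before it. calibration takes no time and is no camera call; for the wrist camera it gives the pose at the moment of the call.
- robot.close_job(): hands the job in; it is judged then, once.
The state is a dict: "t": time; "q": joint angles; "dq": joint speeds; "joint_torque": joint torques, N m; "tool_pos": TCP position; "orientation": TCP orientation; "force": force on the tool from outside, world axes, zero at the start; "wrist_torque": the same for the moment, N m; "opening": finger opening in m; "gripper_force": force on a finger pad.
Only numpy, scipy, OpenCV 4.12 (cv2) and the standard library are available. Lean on these libraries where they do the work, as an engineer would, in place of code of your own. Each camera call takes 0.05 s, during which the arm holds its last target. There are 200 camera calls.

## Working session

There is one attempt and no reset: what is moved stays moved. The work goes in short steps, Python scripts to look and compute and a tool call to move; the robot and the scene stay as the last step left them, time stands still between calls to the robot, and variables do not carry over. Pictures are saved under pics/ and viewed, at most 14 in all, crops included, and the job is handed in when it is done.

Besides the shell and the picture viewer there is one more tool, called after "Emit:" as name(argument=value, ...), one argument or row to a line, values as JSON. apply_moves: Moves the arm, as the interface text tells. Its arguments: {"type":"object","properties":{"series":{"type":"array"},"claw":{"type":"number"},"newtons":{"type":"number"}},"required":["series"]}

```bash
mkdir -p pics; ls
python3 - <<'E'
from plant import robot
import cv2,numpy as np
s=robot.read_state();print(s)
for n in("side","top"):
    p,d=robot.read_camera(n);cv2.imwrite(f"pics/{n}0.png",p);np.save(n+"0.npy",d)
    c=robot.calibration(n);print(n,c)
E
```

```text
pics
{'t': 0.0, 'q': array([-1.24141348e+00,  1.31147079e-01,  1.48926835e+00, -3.48004167e-05,
        1.52300280e+00, -8.53979642e-02]), 'dq': array([ 0.00012299, -0.00110914,  0.00017593,  0.00057028, -0.00020512,
        0.00065541]), 'joint_torque': array([ 1.79217259e-03, -5.59849298e+01, -4.91757309e+01,  7.69376848e-02,
        3.58396349e-02, -1.09531918e-04]), 'tool_pos': array([ 0.24173465, -0.54889833,  0.40370156]), 'orientation': array([-3.07250368e+00, -6.46506055e-01,  4.02920867e-04]), 'force': array([ 0.53835735, -0.17403668, -0.51113946]), 'wrist_torque': array([-0.03926233, -0.01233685, -0.00886306]), 'gripper_force': 0.0, 'opening': 0.09303374994978407}
side {'fx': 422.9269293040363, 'fy': 422.9269293040363, 'cx': 253.6156018905906, 'cy': 186.92653490806438, 'extrinsics': array([[-0.71116594, -0.70267725,  0.02208355,  0.46576804],
       [-0.37952774,  0.35729201, -0.8534056 ,  0.28186108],
       [ 0.59177842, -0.61529432, -0.52077942,  0.56640473],
       [ 0.        ,  0.        ,  0.        ,  1.        ]])}
top {'fx': 470.8179763046735, 'fy': 470.8179763046735, 'cx': 252.23438121463136, 'cy': 204.0197619194032, 'extrinsics': array([[-1.68996416e-02, -9.99857120e-01, -3.77184026e-04,
         2.37286506e-02],
       [-9.93075992e-01,  1.68288850e-02, -1.16262045e-01,
         6.14232832e-01],
       [ 1.16251781e-01, -1.59021449e-03, -9.93218503e-01,
         8.88434174e-01],
       [ 0.00000000e+00,  0.00000000e+00,  0.00000000e+00,
         1.00000000e+00]])}
```

View pics/top0.png

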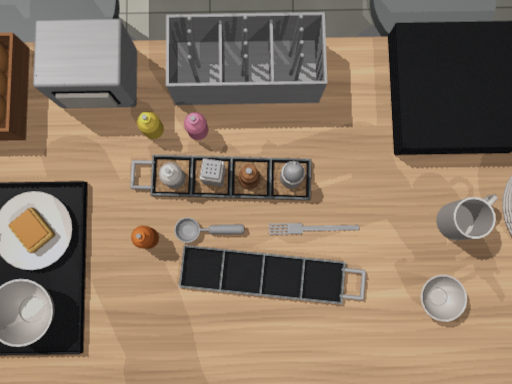

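View pics/side0.png

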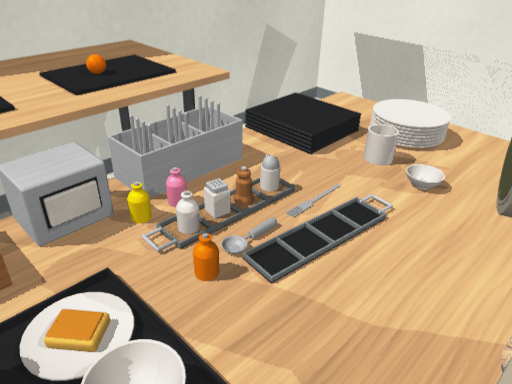

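The top view shows the full rack with its handle at the left (142,174). Counted from there: cruet (172,173), shaker (212,171), mill (249,175), sugar (293,173). The empty rack's handle is at the right (353,283).

Could be taken for the cruet: white bottle (172,173), yellow bottle (149,122), pink bottle (196,125) and orange bottle (145,237). I choose the white one, which is in the rack next to the handle.

```bash
cat > h.py <<'E'
import numpy as np,cv2
from plant import robot
def pts(name,d):
    c=robot.calibration(name);v,u=np.mgrid[:384,:512]
    P=np.stack([(u-c["cx"])/c["fx"]*d,(v-c["cy"])/c["fy"]*d,d],-1)
    E=c["extrinsics"];return (P-E[:3,3])@E[:3,:3]
def ray(name,uv,z):
    c=robot.calibration(name);E=c["extrinsics"];R=E[:3,:3];o=-R.T@E[:3,3]
    uv=np.atleast_2d(uv).astype(float)
    D=np.c_[(uv[:,0]-c["cx"])/c["fx"],(uv[:,1]-c["cy"])/c["fy"],np.ones(len(uv))]@R
    return o+D*((z-o[2])/D[:,2])[:,None]
E
python3 - <<'E'
from h import *
im=cv2.imread("pics/top0.png");d=np.load("top0.npy");W=pts("top",d)
hsv=cv2.cvtColor(im,cv2.COLOR_BGR2HSV)
# racks: dark floor + grey wall (low saturation) in regions
blk=(hsv[...,2]<45).astype(np.uint8)
for nm,(u0,u1,v0,v1) in dict(empty=(172,348,240,312),full=(145,316,150,205)).items():
    m=np.zeros_like(blk);m[v0:v1,u0:u1]=blk[v0:v1,u0:u1]
    cs,_=cv2.findContours(m,cv2.RETR_EXTERNAL,cv2.CHAIN_APPROX_NONE)
    for c in cs:
        if cv2.contourArea(c)>150:
            q=ray("top",c[:,0]+0.,.004)[:,:2];r=cv2.minAreaRect((q*1000).astype(np.float32));print(nm,np.round(r[0],1),np.round(r[1],1),round(r[2],1))
    g=((hsv[...,1]<60)&(hsv[...,2]>=45)|(blk>0)).astype(np.uint8)
    m=np.zeros_like(blk);m[v0:v1,u0:u1]=g[v0:v1,u0:u1]
    m=cv2.morphologyEx(m,cv2.MORPH_OPEN,np.ones((7,7)))
    c=max(cv2.findContours(m,cv2.RETR_EXTERNAL,cv2.CHAIN_APPROX_NONE)[0],key=cv2.contourArea)
    r=cv2.minAreaRect((ray("top",c[:,0]+0.,.014)[:,:2]*1000).astype(np.float32));print(nm,"outline",r)
for nm,(u,v) in dict(cruet=(172,173),shaker=(212,171),mill=(249,175),sugar=(293,173),box=(245,60),pink=(196,125)).items():
    k=22 if nm!="box" else 80
    w=W[max(0,v-k):v+k,u-k:u+k].reshape(-1,3)
    if nm in("box","pink"):
        print(nm,np.percentile(w[:,2],[50,99,100]),"min x high",w[w[:,2]>.06].min(0));continue
    for a,b in((.02,.1),(.05,.1),(.065,.1),(.08,.1)):
        s=w[(w[:,2]>a)&(w[:,2]<b)]
        if len(s)>5:
            r=cv2.minAreaRect((s[:,:2]*1000).astype(np.float32));print(nm,a,len(s),np.round(s.mean(0)*1000,1),np.round(r[0],1),np.round(r[1],1),round(r[2],1),"zmax",s[:,2].max())
a=cv2.resize(im[140:310,120:380],None,fx=3,fy=3,interpolation=cv2.INTER_CUBIC);cv2.imwrite("pics/crop.png",a)
E
```

```text
empty [ 463.3 -123.3] [74.2 74.3] 83.1
empty [472.7 -43.1] [74.3 74.7] 83.1
empty [482.4  36.8] [74.7 74.6] 83.0
empty [492.2 116.9] [74.8 74.3] 83.2
empty outline ((477.59368896484375, -4.2193756103515625), (324.08447265625, 84.42595672607422), 83.15990447998047)
full [674.1  15.9] [75.7 74.6] 89.0
full outline ((686.9817504882812, 93.64021301269531), (48.680999755859375, 59.675045013427734), 89.02693939208984)
cruet 0.02 491 [669.  166.5  66.5] [672.6 169.8] [42.6 42.9] 45.9 zmax 0.09495249037967698
cruet 0.05 426 [670.3 167.7  71.3] [672.9 170. ] [42.6 42.2] 43.8 zmax 0.09495249037967698
cruet 0.065 289 [671.3 168.6  76.4] [672.5 169.7] [37.1 36.4] 43.9 zmax 0.09495249037967698
cruet 0.08 105 [673.2 170.4  88.1] [673.4 170.4] [20.7 19.4] 89.9 zmax 0.09495249037967698
shaker 0.02 566 [673.5  88.5  66.9] [677.5  90.2] [42.1 42.6] 80.6 zmax 0.08032564206892792
shaker 0.05 494 [675.   89.   71.5] [677.4  90.2] [41.9 42.7] 80.1 zmax 0.08032564206892792
shaker 0.065 356 [676.4  89.1  75.3] [677.9  90.2] [39.5 38.5] 80.7 zmax 0.08032564206892792
mill 0.02 367 [665.1  18.8  64.5] [667.6  
[... 169 characters left out ...]
.6] [670.3  18.9] [28.7 29.1] 29.9 zmax 0.09390659526881398
mill 0.08 164 [670.   19.3  83.8] [670.4  19.5] [26.8 27.1] 75.5 zmax 0.09390659526881398
sugar 0.02 505 [665.6 -63.6  71.1] [669.9 -65.3] [44.1 43.8] 89.6 zmax 0.08853634455881199
sugar 0.05 449 [667.1 -64.3  75.5] [669.9 -65.4] [44.  43.7] 89.5 zmax 0.08853634455881199
sugar 0.065 346 [668.4 -65.   80. ] [670.6 -65.6] [38.6 39.4] 82.7 zmax 0.08853634455881199
sugar 0.08 206 [671.  -66.1  83.8] [670.5 -66.3] [30.2 30.5] 57.0 zmax 0.08853634455881199
box [0.00593671 0.15579307 0.95383018] min x high [ 0.50709883 -0.12911891  0.06001016]
pink [5.00237558e-04 8.49991488e-02 9.53830176e-01] min x high [0.50709883 0.01480121 0.06007236]
```

View pics/crop.png

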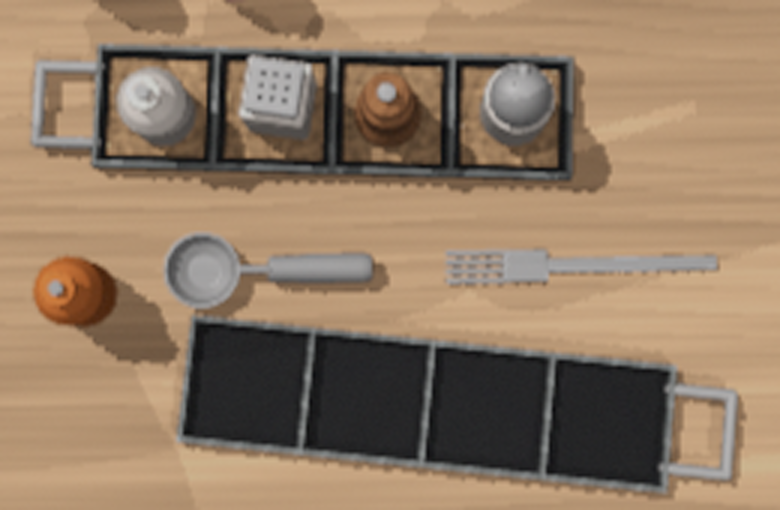

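The crop confirms the white cruet sits next to the left handle, followed by the shaker, mill and sugar. All four are upright. The other bottles (orange, pink, yellow) are outside the rack.

```bash
cat > plan.py <<'E'
# usage: plan.py x y z(TCP, mm) yaw_deg(tool y, mod 180) nrows -> per-row tool shift / turn
import sys
from h import *
from scipy.spatial.transform import Rotation as R
x,y,z,yaw,n=map(float,sys.argv[1:6]);n=int(n)
s=robot.read_state();M=R.from_rotvec(s["orientation"]).as_matrix()
Y=M[:,1];cur=np.degrees(np.arctan2(Y[1],Y[0]))
dw=(yaw-cur+90)%180-90
d=M.T@(np.array([x,y,z])/1000-s["tool_pos"])*1000
th=-np.radians(dw)/n
S=sum(np.array([[np.cos(i*th),-np.sin(i*th)],[np.sin(i*th),np.cos(i*th)]]) for i in range(n))
p=np.linalg.solve(S,d[:2])
print("t",round(s["t"],2),"pos",np.round(s["tool_pos"]*1000,1),"yaw",round(cur,1),"tilt",np.round(M[:,2],4),"q6",round(s["q"][5],2),"F",np.round(s["force"],1),"open",round(s["opening"]*1000,1),"grip",round(s["gripper_force"],1))
print("total tool",np.round(d,1),"turn",round(-np.radians(dw),3),"| per row",np.round(p,1),round(d[2]/n,1),"rz",round(th,4))
E
python3 plan.py 673 170 330 -1 26
```

```text
t 0.1 pos [ 241.7 -548.9  403.8] yaw -66.2 tilt [-5.0e-04  1.5e-03 -1.0e+00] q6 -0.09 F [ 0.  -0.2  0.5] open 92.6 grip 0.0
total tool [ 684.4 -484.1   74.7] turn -1.139 | per row [34.  -2.3] 2.9 rz -0.0438
```

Emit:
apply_moves(
  series=[
    [[34,-2.3,2.9],[0,0,-0.044]],
    [[34,-2.3,2.9],[0,0,-0.044]],
    [[34,-2.3,2.9],[0,0,-0.044]],
    [[34,-2.3,2.9],[0,0,-0.044]],
    [[34,-2.3,2.9],[0,0,-0.044]],
    [[34,-2.3,2.9],[0,0,-0.044]],
    [[34,-2.3,2.9],[0,0,-0.044]],
    [[34,-2.3,2.9],[0,0,-0.044]],
    [[34,-2.3,2.9],[0,0,-0.044]],
    [[34,-2.3,2.9],[0,0,-0.044]],
    [[34,-2.3,2.9],[0,0,-0.044]],
    [[34,-2.3,2.9],[0,0,-0.044]],
  ],
  claw=1,
  newtons=20,
)

```text
t: 1.1
tool_pos: [0.5454, -0.2798, 0.3692]
orientation: [-2.797, -1.429, 0.001]
force: [0.7, 0.7, 0.1]
opening: 0.0927
gripper_force: 0.0
```

Emit:
apply_moves(
  series=[
    [[34,-2.3,2.9],[0,0,-0.044]],
    [[34,-2.3,2.9],[0,0,-0.044]],
    [[34,-2.3,2.9],[0,0,-0.044]],
    [[34,-2.3,2.9],[0,0,-0.044]],
    [[34,-2.3,2.9],[0,0,-0.044]],
    [[34,-2.3,2.9],[0,0,-0.044]],
    [[34,-2.3,2.9],[0,0,-0.044]],
    [[34,-2.3,2.9],[0,0,-0.044]],
    [[34,-2.3,2.9],[0,0,-0.044]],
    [[34,-2.3,2.9],[0,0,-0.044]],
    [[0,0,0],[0,0,0]],
    [[0,0,0],[0,0,0]],
  ],
)

```text
t: 2.1
tool_pos: [0.6642, 0.0369, 0.3399]
orientation: [-2.416, -2.006, 0.002]
force: [-0.8, 0.2, 0.7]
opening: 0.0927
gripper_force: 0.0
```

```bash
python3 plan.py 673 170 330 -1 4
```

```text
t 2.1 pos [664.2  36.9 339.9] yaw -10.6 tilt [-0.0017  0.     -1.    ] q6 0.16 F [-0.8  0.2  0.7] open 92.7 grip 0.0
total tool [132.4 -15.8   9.9] turn -0.167 | per row [33.3 -1.9] 2.5 rz -0.0418
```

Emit:
apply_moves(
  series=[
    [[33.3,-1.9,2.5],[0,0,-0.042]],
    [[33.3,-1.9,2.5],[0,0,-0.042]],
    [[33.3,-1.9,2.5],[0,0,-0.042]],
    [[33.3,-1.9,2.5],[0,0,-0.042]],
    [[0,0,0],[0,0,0]],
    [[0,0,0],[0,0,0]],
  ],
)

```text
t: 2.6
tool_pos: [0.6733, 0.1682, 0.3303]
orientation: [-2.242, -2.2, 0.002]
force: [0.8, -0.6, -0.0]
opening: 0.0926
gripper_force: 0.0
```

```bash
python3 plan.py 673 170 211 -1 6
python3 - <<'E'
from h import *
c=robot.calibration("wrist");print(c)
p,d=robot.read_camera("wrist");cv2.imwrite("pics/w0.png",p)
E
```

```text
t 2.6 pos [673.3 168.2 330.3] yaw -1.1 tilt [-9.e-04 -6.e-04 -1.e+00] q6 0.19 F [ 0.8 -0.6 -0. ] open 92.6 grip 0.0
total tool [  1.8  -0.2 119.3] turn -0.002 | per row [ 0.3 -0. ] 19.9 rz -0.0003
{'fx': 297.3186396354542, 'fy': 297.3186396354542, 'cx': 252.75793349467253, 'cy': 194.3560839062816, 'extrinsics': array([[ 0.99979549, -0.02017664, -0.0013698 , -0.66926532],
       [-0.01908649, -0.9638249 ,  0.26585198,  0.16350702],
       [-0.00668424, -0.26577147, -0.96401289,  0.36753834],
       [ 0.        ,  0.        ,  0.        ,  1.        ]])}
```

View pics/w0.png

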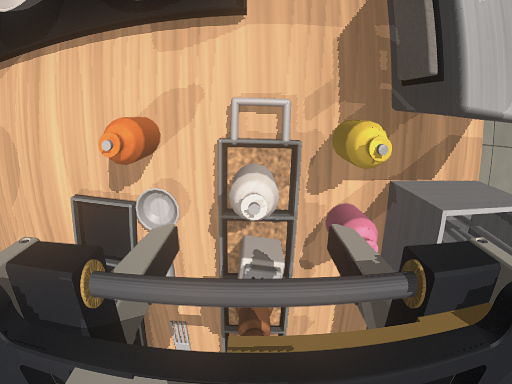

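The wrist view has the white cruet at (255,200), midway between the fingers at x≈160 and x≈345. The pink bottle (352,228) stands outside the right finger.

Emit:
apply_moves(
  series=[
    [[1,0,12],[0,0,0]],
    [[0.8,0,22],[0,0,0]],
    [[0,0,25],[0,0,0]],
    [[0,0,25],[0,0,0]],
    [[0,0,22],[0,0,0]],
    [[0,0,13.3],[0,0,0]],
    [[0,0,0],[0,0,0]],
    [[0,0,0],[0,0,0]],
  ],
)

```text
t: 3.32
tool_pos: [0.6733, 0.1684, 0.2108]
orientation: [-2.245, -2.197, 0.003]
force: [0.3, 0.7, 0.3]
opening: 0.0925
gripper_force: 0.0
```

Emit:
apply_moves(
  series=[
    [[0,0,0],[0,0,0]],
    [[0,0,0],[0,0,0]],
    [[0,0,0],[0,0,0]],
    [[0,0,0],[0,0,0]],
    [[0,0,0],[0,0,0]],
    [[0,0,0],[0,0,0]],
    [[0,0,0],[0,0,0]],
    [[0,0,0],[0,0,0]],
  ],
  claw=0,
)

```text
t: 3.98
tool_pos: [0.6736, 0.1697, 0.2117]
orientation: [2.243, 2.199, 0.0]
force: [2.3, 0.6, -0.3]
opening: 0.044
gripper_force: 1.3
```

```bash
python3 plan.py 673 170 211 -1 6
```

```text
t 3.98 pos [673.6 169.7 211.7] yaw -1.1 tilt [ 2.e-04  0.e+00 -1.e+00] q6 0.19 F [ 2.3  0.6 -0.3] open 44.0 grip 1.3
total tool [ 0.3 -0.6  0.7] turn -0.002 | per row [ 0.1 -0.1] 0.1 rz -0.0004
```

Emit:
apply_moves(
  series=[
    [[0,0,0],[0,0,0]],
    [[0,0,0],[0,0,0]],
    [[0,0,0],[0,0,0]],
    [[0,0,-5],[0,0,0]],
    [[0,0,-10],[0,0,0]],
    [[0,0,-15],[0,0,0]],
    [[0,0,-20],[0,0,0]],
    [[0,0,-20],[0,0,0]],
    [[0,0,-20],[0,0,0]],
    [[0,0,-15],[0,0,0]],
    [[0,0,-5],[0,0,0]],
    [[0,0,0],[0,0,0]],
  ],
)

```text
t: 4.98
tool_pos: [0.6742, 0.1697, 0.3247]
orientation: [2.242, 2.197, 0.006]
force: [-0.0, -0.7, -3.6]
opening: 0.0442
gripper_force: 20.0
```

```bash
python3 plan.py 463 -123 321 -6.9 16
```

```text
t 4.98 pos [674.2 169.7 324.7] yaw -1.1 tilt [ 4.4e-03  8.0e-04 -1.0e+00] q6 0.19 F [-0.  -0.7 -3.6] open 44.2 grip 20.0
total tool [-296.9 -205.3    2.6] turn 0.1 | per row [-19.1 -11.9] 0.2 rz 0.0063
```

Emit:
apply_moves(
  series=[
    [[-5.7,-3.6,0],[0,0,0.002]],
    [[-13.4,-8.3,0],[0,0,0.004]],
    [[-19.1,-11.9,0],[0,0,0.0063]],
    [[-19.1,-11.9,0],[0,0,0.0063]],
    [[-19.1,-11.9,0],[0,0,0.0063]],
    [[-19.1,-11.9,0],[0,0,0.0063]],
    [[-19.1,-11.9,0],[0,0,0.0063]],
    [[-19.1,-11.9,0],[0,0,0.0063]],
    [[-19.1,-11.9,0],[0,0,0.0063]],
    [[-19.1,-11.9,0],[0,0,0.0063]],
    [[-19.1,-11.9,0],[0,0,0.0063]],
    [[-19.1,-11.9,0],[0,0,0.0063]],
  ],
)

```text
t: 5.98
tool_pos: [0.5303, -0.0344, 0.3195]
orientation: [-2.317, -2.118, 0.003]
force: [1.0, -0.5, -3.0]
opening: 0.0438
gripper_force: 20.0
```

Emit:
apply_moves(
  series=[
    [[-19.1,-11.9,0],[0,0,0.0063]],
    [[-19.1,-11.9,0],[0,0,0.0063]],
    [[-19.1,-11.9,0],[0,0,0.0063]],
    [[-19.1,-11.9,0],[0,0,0.0063]],
    [[-13.4,-8.3,0],[0,0,0.004]],
    [[-5.7,-3.6,0],[0,0,0.002]],
    [[0,0,0],[0,0,0]],
    [[0,0,0],[0,0,0]],
    [[0,0,0],[0,0,0]],
  ],
)

```text
t: 6.73
tool_pos: [0.4634, -0.1219, 0.3212]
orientation: [-2.35, -2.084, -0.0]
force: [-0.3, 0.9, -3.3]
opening: 0.0437
gripper_force: 20.0
```

```bash
python3 plan.py 463 -123 211 -6.9 6
```

```text
t 6.73 pos [ 463.4 -121.9  321.2] yaw -6.9 tilt [-4.e-04  6.e-04 -1.e+00] q6 -0.24 F [-0.3  0.9 -3.3] open 43.7 grip 20.0
total tool [ -1.2  -0.2 110.2] turn 0.001 | per row [-0.2 -0. ] 18.4 rz 0.0001
```

Emit:
apply_moves(
  series=[
    [[-1.2,0,8],[0,0,0]],
    [[0,0,18],[0,0,0]],
    [[0,0,22],[0,0,0]],
    [[0,0,22],[0,0,0]],
    [[0,0,20],[0,0,0]],
    [[0,0,12],[0,0,0]],
    [[0,0,5],[0,0,0]],
    [[0,0,1],[0,0,0]],
    [[0,0,1],[0,0,0]],
    [[0,0,1],[0,0,0]],
    [[0,0,1],[0,0,0]],
    [[0,0,0.5],[0,0,0]],
  ],
)

```text
t: 7.73
tool_pos: [0.4634, -0.1237, 0.2109]
orientation: [2.35, 2.083, 0.001]
force: [-0.0, -0.2, -2.9]
opening: 0.0438
gripper_force: 20.0
```

Emit:
apply_moves(
  series=[
    [[0,0,0.5],[0,0,0]],
    [[0,0,0.5],[0,0,0]],
    [[0,0,0],[0,0,0]],
  ],
)

```text
t: 7.98
tool_pos: [0.463, -0.1237, 0.2093]
orientation: [2.351, 2.084, 0.0]
force: [-0.4, -0.3, -2.9]
opening: 0.0442
gripper_force: 20.0
```

Emit:
apply_moves(
  series=[
    [[0,0,0.5],[0,0,0]],
    [[0,0,0.5],[0,0,0]],
    [[0,0,0],[0,0,0]],
    [[0,0,0],[0,0,0]],
  ],
)

```text
t: 8.32
tool_pos: [0.4631, -0.1237, 0.2086]
orientation: [2.351, 2.084, 0.0]
force: [-3.5, 1.4, 5.5]
opening: 0.0439
gripper_force: 20.0
```

```bash
for i in 1 2 3; do python3 plan.py 463 -123 211 -6.9 6 | head -1; done
```

```text
t 8.32 pos [ 463.1 -123.7  208.6] yaw -6.9 tilt [ 2.e-04 -1.e-04 -1.e+00] q6 -0.25 F [-3.5  1.4  5.5] open 43.9 grip 20.0
t 8.32 pos [ 463.1 -123.7  208.6] yaw -6.9 tilt [ 2.e-04 -1.e-04 -1.e+00] q6 -0.25 F [-3.5  1.4  5.5] open 43.9 grip 20.0
t 8.32 pos [ 463.1 -123.7  208.6] yaw -6.9 tilt [ 2.e-04 -1.e-04 -1.e+00] q6 -0.25 F [-3.5  1.4  5.5] open 43.9 grip 20.0
```

Emit:
apply_moves(
  series=[
    [[0,0,0],[0,0,0]],
    [[0,0,0],[0,0,0]],
    [[0,0,0],[0,0,0]],
    [[0,0,0],[0,0,0]],
    [[0,0,0],[0,0,0]],
    [[0,0,-10],[0,0,0]],
    [[0,0,-20],[0,0,0]],
    [[0,0,-30],[0,0,0]],
    [[0,0,-30],[0,0,0]],
    [[0,0,-25],[0,0,0]],
    [[0,0,-5],[0,0,0]],
    [[0,0,0],[0,0,0]],
  ],
  claw=1,
)

```text
t: 9.32
tool_pos: [0.4639, -0.1239, 0.3315]
orientation: [2.347, 2.081, 0.004]
force: [-0.0, 0.5, 0.4]
opening: 0.0927
gripper_force: 0.0
```

```bash
python3 plan.py 677.5 90 325 -9.9 10;python3 - <<'E'
from h import *
for n in("side","top"):
    p,d=robot.read_camera(n);cv2.imwrite(f"pics/{n}1.png",p)
    if n=="side":cv2.imwrite("pics/s1c.png",cv2.resize(p[120:300,130:410],None,fx=2,fy=2))
E
```

```text
t 9.32 pos [ 463.9 -123.9  331.5] yaw -6.9 tilt [ 0.0053 -0.002  -1.    ] q6 -0.25 F [-0.   0.5  0.4] open 92.7 grip 0.0
total tool [238.  186.4   7.1] turn 0.053 | per row [24.2 18.1] 0.7 rz 0.0053
```

View pics/s1c.png

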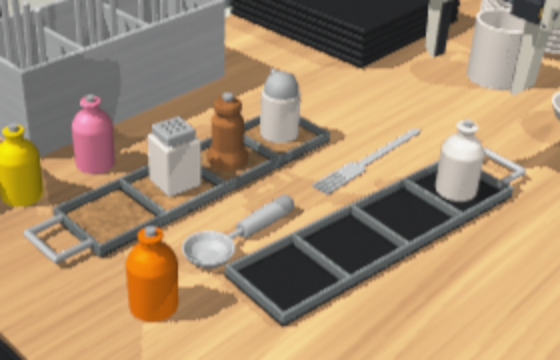

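The cruet (460,165 in the crop) stands upright in the place nearest the empty rack's handle. Next is the shaker.

Emit:
apply_moves(
  series=[
    [[12,9,0.7],[0,0,0.005]],
    [[24.2,18.1,0.7],[0,0,0.005]],
    [[24.2,18.1,0.7],[0,0,0.005]],
    [[24.2,18.1,0.7],[0,0,0.005]],
    [[24.2,18.1,0.7],[0,0,0.005]],
    [[24.2,18.1,0.7],[0,0,0.005]],
    [[24.2,18.1,0.7],[0,0,0.005]],
    [[24.2,18.1,0.7],[0,0,0.006]],
    [[24.2,18.1,0.7],[0,0,0.006]],
    [[24.2,18.1,0.7],[0,0,0.006]],
    [[12,9,0],[0,0,0]],
    [[0,0,0],[0,0,0]],
  ],
)

```text
t: 10.42
tool_pos: [0.6776, 0.0918, 0.3179]
orientation: [-2.401, -2.022, 0.004]
force: [0.5, 0.4, -0.2]
opening: 0.093
gripper_force: 0.0
```

Emit:
apply_moves(
  series=[
    [[0,0,0],[0,0,0]],
    [[0,0,0],[0,0,0]],
  ],
)

```text
t: 10.58
tool_pos: [0.6762, 0.0888, 0.3193]
orientation: [-2.404, -2.02, 0.004]
force: [-0.5, -0.3, -0.3]
opening: 0.0929
gripper_force: 0.0
```

```bash
python3 plan.py 677.5 90 211 -9.9 6
```

```text
t 10.58 pos [676.2  88.8 319.3] yaw -9.9 tilt [-3.2e-03 -5.0e-04 -1.0e+00] q6 0.23 F [-0.5 -0.3 -0.3] open 92.9 grip 0.0
total tool [  1.6   1.4 108.3] turn -0.001 | per row [0.3 0.2] 18.0 rz -0.0001
```

Emit:
apply_moves(
  series=[
    [[1.3,1,12],[0,0,0]],
    [[0,0,20],[0,0,0]],
    [[0,0,24],[0,0,0]],
    [[0,0,24],[0,0,0]],
    [[0,0,18],[0,0,0]],
    [[0,0,10],[0,0,0]],
    [[0,0,0],[0,0,0]],
    [[0,0,0],[0,0,0]],
  ],
)

```text
t: 11.25
tool_pos: [0.6779, 0.09, 0.2127]
orientation: [-2.405, -2.02, 0.001]
force: [-0.4, -0.5, 0.3]
opening: 0.0931
gripper_force: 0.0
```

Emit:
apply_moves(
  series=[
    [[0,0,0],[0,0,0]],
    [[0,0,0],[0,0,0]],
    [[0,0,0],[0,0,0]],
    [[0,0,0],[0,0,0]],
    [[0,0,0],[0,0,0]],
    [[0,0,0],[0,0,0]],
    [[0,0,0],[0,0,0]],
    [[0,0,0],[0,0,0]],
    [[0,0,0],[0,0,0]],
    [[0,0,0],[0,0,0]],
    [[0,0,0],[0,0,0]],
  ],
  claw=0,
)

```text
t: 12.17
tool_pos: [0.6783, 0.0905, 0.2131]
orientation: [-2.405, -2.021, 0.0]
force: [-0.5, 0.9, 0.5]
opening: 0.042
gripper_force: 20.0
```

```bash
python3 plan.py 677.5 90 211 -9.9 6
```

```text
t 12.17 pos [678.3  90.5 213.1] yaw -9.9 tilt [-1.e-04  0.e+00 -1.e+00] q6 0.23 F [-0.5  0.9  0.5] open 42.0 grip 20.0
total tool [-0.6 -0.7  2.1] turn -0.0 | per row [-0.1 -0.1] 0.4 rz -0.0001
```

Emit:
apply_moves(
  series=[
    [[0,0,-5],[0,0,0]],
    [[0,0,-10],[0,0,0]],
    [[0,0,-15],[0,0,0]],
    [[0,0,-20],[0,0,0]],
    [[0,0,-20],[0,0,0]],
    [[0,0,-20],[0,0,0]],
    [[0,0,-15],[0,0,0]],
    [[0,0,-5],[0,0,0]],
    [[0,0,0],[0,0,0]],
    [[0,0,0],[0,0,0]],
  ],
)

```text
t: 13.0
tool_pos: [0.6782, 0.0904, 0.323]
orientation: [2.405, 2.021, 0.0]
force: [-0.5, -0.7, -1.7]
opening: 0.0419
gripper_force: 20.0
```

```bash
python3 plan.py 472.7 -43 323 -6.9 12
```

```text
t 13.0 pos [678.2  90.4 323. ] yaw -9.9 tilt [ 1.e-04 -0.e+00 -1.e+00] q6 0.23 F [-0.5 -0.7 -1.7] open 41.9 grip 20.0
total tool [-166.9 -179.4   -0. ] turn -0.053 | per row [-13.5 -15.3] -0.0 rz -0.0044
```

Emit:
apply_moves(
  series=[
    [[-4,-4.6,0],[0,0,-0.001]],
    [[-9.5,-10.7,0],[0,0,-0.003]],
    [[-13.5,-15.3,0],[0,0,-0.0044]],
    [[-13.5,-15.3,0],[0,0,-0.0044]],
    [[-13.5,-15.3,0],[0,0,-0.0044]],
    [[-13.5,-15.3,0],[0,0,-0.0044]],
    [[-13.5,-15.3,0],[0,0,-0.0044]],
    [[-13.5,-15.3,0],[0,0,-0.0044]],
    [[-13.5,-15.3,0],[0,0,-0.0044]],
    [[-13.5,-15.3,0],[0,0,-0.0044]],
    [[-13.5,-15.3,0],[0,0,-0.0044]],
    [[-13.5,-15.3,0],[0,0,-0.0044]],
  ],
)

```text
t: 14.0
tool_pos: [0.4877, -0.0313, 0.3213]
orientation: [-2.354, -2.077, 0.003]
force: [0.3, -0.6, -2.5]
opening: 0.0414
gripper_force: 20.0
```

Emit:
apply_moves(
  series=[
    [[-9.5,-10.7,0],[0,0,-0.003]],
    [[-4,-4.6,0],[0,0,-0.001]],
    [[0,0,0],[0,0,0]],
    [[0,0,0],[0,0,0]],
    [[0,0,0],[0,0,0]],
  ],
)

```text
t: 14.42
tool_pos: [0.473, -0.0421, 0.3229]
orientation: [-2.352, -2.083, -0.0]
force: [-0.1, -0.3, -2.6]
opening: 0.0421
gripper_force: 20.0
```

```bash
python3 plan.py 472.7 -43 211 -6.9 12
```

```text
t 14.42 pos [473.  -42.1 322.9] yaw -6.9 tilt [-1.e-04  3.e-04 -1.e+00] q6 -0.08 F [-0.1 -0.3 -2.6] open 42.1 grip 20.0
total tool [ -1.   -0.2 111.9] turn -0.001 | per row [-0.1 -0. ] 9.3 rz -0.0001
```

Target about 210 mm for contact, so descend 110 to just above it and finish slowly.

Emit:
apply_moves(
  series=[
    [[-1,0,8],[0,0,0]],
    [[0,0,18],[0,0,0]],
    [[0,0,22],[0,0,0]],
    [[0,0,22],[0,0,0]],
    [[0,0,20],[0,0,0]],
    [[0,0,12],[0,0,0]],
    [[0,0,5],[0,0,0]],
    [[0,0,1],[0,0,0]],
    [[0,0,1],[0,0,0]],
    [[0,0,1],[0,0,0]],
    [[0,0,0.5],[0,0,0]],
    [[0,0,0],[0,0,0]],
  ],
)

```text
t: 15.42
tool_pos: [0.473, -0.0435, 0.2134]
orientation: [2.351, 2.082, 0.001]
force: [0.4, 0.7, -1.7]
opening: 0.042
gripper_force: 20.0
```

Emit:
apply_moves(
  series=[
    [[0,0,0.5],[0,0,0]],
    [[0,0,0.5],[0,0,0]],
    [[0,0,0.5],[0,0,0]],
    [[0,0,0],[0,0,0]],
    [[0,0,0],[0,0,0]],
  ],
)

```text
t: 15.83
tool_pos: [0.4725, -0.0434, 0.2111]
orientation: [-2.352, -2.083, -0.0]
force: [0.4, -0.4, -2.1]
opening: 0.0421
gripper_force: 20.0
```

Emit:
apply_moves(
  series=[
    [[0,0,0.5],[0,0,0]],
    [[0,0,0.5],[0,0,0]],
    [[0,0,0],[0,0,0]],
    [[0,0,0],[0,0,0]],
  ],
)

```text
t: 16.17
tool_pos: [0.4725, -0.0434, 0.2101]
orientation: [-2.352, -2.083, 0.0]
force: [-1.1, -0.3, -2.1]
opening: 0.0419
gripper_force: 20.0
```

Emit:
apply_moves(
  series=[
    [[0,0,0.5],[0,0,0]],
    [[0,0,0],[0,0,0]],
    [[0,0,0],[0,0,0]],
  ],
)

```text
t: 16.42
tool_pos: [0.4726, -0.0434, 0.21]
orientation: [-2.352, -2.083, 0.0]
force: [-3.4, 0.8, 6.0]
opening: 0.0421
gripper_force: 20.0
```

Emit:
apply_moves(
  series=[
    [[0,0,0],[0,0,0]],
    [[0,0,0],[0,0,0]],
    [[0,0,0],[0,0,0]],
    [[0,0,0],[0,0,0]],
    [[0,0,0],[0,0,0]],
    [[0,0,-10],[0,0,0]],
    [[0,0,-20],[0,0,0]],
    [[0,0,-30],[0,0,0]],
    [[0,0,-30],[0,0,0]],
    [[0,0,-20],[0,0,0]],
    [[0,0,-5],[0,0,0]],
    [[0,0,0],[0,0,0]],
  ],
  claw=1,
)

```text
t: 17.42
tool_pos: [0.4733, -0.0436, 0.3273]
orientation: [2.349, 2.08, 0.004]
force: [-0.3, 0.3, 0.5]
opening: 0.0924
gripper_force: 0.0
```

```bash
python3 plan.py 670.4 19 325 -1 9
```

```text
t 17.42 pos [473.3 -43.6 327.3] yaw -6.9 tilt [ 4.6e-03 -9.0e-04 -1.0e+00] q6 -0.08 F [-0.3  0.3  0.5] open 92.4 grip 0.0
total tool [ 85.9 188.1   3.1] turn -0.104 | per row [ 8.6 21.3] 0.3 rz -0.0115
```

Emit:
apply_moves(
  series=[
    [[4.3,10.6,0],[0,0,-0.006]],
    [[8.6,21.3,0],[0,0,-0.0115]],
    [[8.6,21.3,0],[0,0,-0.0115]],
    [[8.6,21.3,0],[0,0,-0.0115]],
    [[8.6,21.3,0],[0,0,-0.0115]],
    [[8.6,21.3,0],[0,0,-0.0115]],
    [[8.6,21.3,0],[0,0,-0.0115]],
    [[8.6,21.3,0],[0,0,-0.0115]],
    [[8.6,21.3,0],[0,0,-0.0115]],
    [[4.3,10.6,0],[0,0,-0.006]],
    [[0,0,0],[0,0,0]],
    [[0,0,0],[0,0,0]],
  ],
)

```text
t: 18.42
tool_pos: [0.6688, 0.0196, 0.3222]
orientation: [-2.238, -2.201, 0.004]
force: [0.2, -0.1, -0.5]
opening: 0.0927
gripper_force: 0.0
```

Emit:
apply_moves(
  series=[
    [[0,0,0],[0,0,0]],
  ],
)

```text
t: 18.5
tool_pos: [0.6684, 0.0192, 0.323]
orientation: [-2.239, -2.201, 0.003]
force: [-0.7, -0.3, -0.2]
opening: 0.093
gripper_force: 0.0
```

```bash
python3 plan.py 670.4 19 211 -1 9
```

```text
t 18.5 pos [668.4  19.2 323. ] yaw -1.0 tilt [-0.0027 -0.     -1.    ] q6 -0.03 F [-0.7 -0.3 -0.2] open 93.0 grip 0.0
total tool [ -0.2   2.3 112. ] turn -0.0 | per row [-0.   0.3] 12.4 rz -0.0
```

Emit:
apply_moves(
  series=[
    [[0,1.5,12],[0,0,0]],
    [[0,0,22],[0,0,0]],
    [[0,0,24],[0,0,0]],
    [[0,0,24],[0,0,0]],
    [[0,0,20],[0,0,0]],
    [[0,0,10],[0,0,0]],
    [[0,0,0],[0,0,0]],
    [[0,0,0],[0,0,0]],
  ],
)

```text
t: 19.17
tool_pos: [0.6703, 0.0192, 0.2123]
orientation: [-2.24, -2.201, 0.001]
force: [0.4, -0.5, 0.9]
opening: 0.0929
gripper_force: 0.0
```

Emit:
apply_moves(
  series=[
    [[0,0,0],[0,0,0]],
    [[0,0,0],[0,0,0]],
    [[0,0,0],[0,0,0]],
    [[0,0,0],[0,0,0]],
    [[0,0,0],[0,0,0]],
    [[0,0,0],[0,0,0]],
    [[0,0,0],[0,0,0]],
    [[0,0,0],[0,0,0]],
    [[0,0,0],[0,0,0]],
    [[0,0,0],[0,0,0]],
    [[0,0,0],[0,0,0]],
    [[0,0,0],[0,0,0]],
  ],
  claw=0,
)

```text
t: 20.17
tool_pos: [0.6708, 0.0194, 0.2125]
orientation: [-2.24, -2.202, 0.0]
force: [0.7, 0.4, -1.3]
opening: 0.0362
gripper_force: 18.0
```

```bash
python3 plan.py 670.4 19 211 -1 9
```

```text
t 20.17 pos [670.8  19.4 212.5] yaw -1.0 tilt [-0. -0. -1.] q6 -0.03 F [ 0.7  0.4 -1.3] open 36.2 grip 18.0
total tool [-0.4 -0.4  1.5] turn 0.0 | per row [-0. -0.] 0.2 rz 0.0
```

Emit:
apply_moves(
  series=[
    [[0,0,0],[0,0,0]],
    [[0,0,-5],[0,0,0]],
    [[0,0,-10],[0,0,0]],
    [[0,0,-15],[0,0,0]],
    [[0,0,-20],[0,0,0]],
    [[0,0,-20],[0,0,0]],
    [[0,0,-20],[0,0,0]],
    [[0,0,-15],[0,0,0]],
    [[0,0,-5],[0,0,0]],
    [[0,0,0],[0,0,0]],
    [[0,0,0],[0,0,0]],
  ],
)

```text
t: 21.08
tool_pos: [0.6707, 0.0194, 0.3231]
orientation: [2.24, 2.202, 0.001]
force: [0.0, -0.1, -3.4]
opening: 0.0356
gripper_force: 17.9
```

```bash
python3 plan.py 482.4 36.8 322.5 -6.9 9
```

```text
t 21.08 pos [670.7  19.4 323.1] yaw -1.0 tilt [ 7.e-04 -0.e+00 -1.e+00] q6 -0.03 F [ 0.  -0.1 -3.4] open 35.6 grip 17.9
total tool [  14.1 -188.6    0.4] turn 0.103 | per row [  0.6 -21. ] 0.0 rz 0.0115
```

Emit:
apply_moves(
  series=[
    [[0.2,-6.3,0],[0,0,0.004]],
    [[0.4,-14.7,0],[0,0,0.007]],
    [[0.6,-21,0],[0,0,0.0115]],
    [[0.6,-21,0],[0,0,0.0115]],
    [[0.6,-21,0],[0,0,0.0115]],
    [[0.6,-21,0],[0,0,0.0115]],
    [[0.6,-21,0],[0,0,0.0115]],
    [[0.6,-21,0],[0,0,0.0115]],
    [[0.6,-21,0],[0,0,0.0115]],
    [[0.4,-14.7,0],[0,0,0.008]],
    [[0.2,-6.3,0],[0,0,0.004]],
    [[0,0,0],[0,0,0]],
  ],
)

```text
t: 22.08
tool_pos: [0.4811, 0.037, 0.3215]
orientation: [-2.35, -2.083, 0.002]
force: [-0.2, 0.7, -0.7]
opening: 0.0361
gripper_force: 17.9
```

Emit:
apply_moves(
  series=[
    [[0,0,0],[0,0,0]],
    [[0,0,0],[0,0,0]],
    [[0,0,0],[0,0,0]],
  ],
)

```text
t: 22.33
tool_pos: [0.4832, 0.0366, 0.3226]
orientation: [2.351, 2.083, 0.0]
force: [-0.1, 0.3, -3.0]
opening: 0.0359
gripper_force: 17.9
```

```bash
python3 plan.py 482.4 36.8 209.5 -6.9 9
```

```text
t 22.33 pos [483.2  36.6 322.6] yaw -6.9 tilt [ 0. -0. -1.] q6 0.09 F [-0.1  0.3 -3. ] open 35.9 grip 17.9
total tool [ 1.000e-01 -8.000e-01  1.131e+02] turn -0.0 | per row [ 0.  -0.1] 12.6 rz -0.0
```

Emit:
apply_moves(
  series=[
    [[0,-0.8,8],[0,0,0]],
    [[0,0,18],[0,0,0]],
    [[0,0,22],[0,0,0]],
    [[0,0,22],[0,0,0]],
    [[0,0,20],[0,0,0]],
    [[0,0,12],[0,0,0]],
    [[0,0,5],[0,0,0]],
    [[0,0,1.5],[0,0,0]],
    [[0,0,1],[0,0,0]],
    [[0,0,1],[0,0,0]],
    [[0,0,0.5],[0,0,0]],
    [[0,0,0],[0,0,0]],
  ],
)

```text
t: 23.33
tool_pos: [0.4823, 0.0368, 0.2125]
orientation: [2.351, 2.083, 0.002]
force: [0.3, 0.3, -2.2]
opening: 0.036
gripper_force: 17.9
```

Emit:
apply_moves(
  series=[
    [[0,0,0.5],[0,0,0]],
    [[0,0,0.5],[0,0,0]],
    [[0,0,0.5],[0,0,0]],
    [[0,0,0],[0,0,0]],
    [[0,0,0],[0,0,0]],
  ],
)

```text
t: 23.75
tool_pos: [0.4818, 0.0369, 0.2101]
orientation: [-2.351, -2.083, -0.0]
force: [-0.5, -0.2, -2.0]
opening: 0.0358
gripper_force: 17.9
```

Emit:
apply_moves(
  series=[
    [[0,0,0.5],[0,0,0]],
    [[0,0,0.4],[0,0,0]],
    [[0,0,0],[0,0,0]],
    [[0,0,0],[0,0,0]],
  ],
)

```text
t: 24.08
tool_pos: [0.4818, 0.0369, 0.2094]
orientation: [2.351, 2.083, 0.0]
force: [-1.8, -1.2, 1.5]
opening: 0.0358
gripper_force: 18.4
```

Emit:
apply_moves(
  series=[
    [[0,0,0.3],[0,0,0]],
    [[0,0,0],[0,0,0]],
    [[0,0,0],[0,0,0]],
  ],
)

```text
t: 24.33
tool_pos: [0.4818, 0.0369, 0.2093]
orientation: [-2.351, -2.083, -0.0]
force: [-4.2, 0.2, 5.9]
opening: 0.0362
gripper_force: 19.0
```

Emit:
apply_moves(
  series=[
    [[0,0,0],[0,0,0]],
    [[0,0,0],[0,0,0]],
    [[0,0,0],[0,0,0]],
    [[0,0,0],[0,0,0]],
    [[0,0,0],[0,0,0]],
    [[0,0,-10],[0,0,0]],
    [[0,0,-20],[0,0,0]],
    [[0,0,-30],[0,0,0]],
    [[0,0,-30],[0,0,0]],
    [[0,0,-20],[0,0,0]],
    [[0,0,-5],[0,0,0]],
    [[0,0,0],[0,0,0]],
  ],
  claw=1,
)

```text
t: 25.33
tool_pos: [0.4826, 0.0368, 0.3266]
orientation: [2.349, 2.081, 0.005]
force: [-0.5, -0.6, -0.2]
opening: 0.0926
gripper_force: 0.0
```

```bash
python3 plan.py 670 -65.4 324 -1 9
```

```text
t 25.33 pos [482.6  36.8 326.6] yaw -6.9 tilt [ 4.7e-03 -2.0e-04 -1.0e+00] q6 0.09 F [-0.5 -0.6 -0.2] open 92.6 grip 0.0
total tool [-78.9 198.4   3.5] turn -0.103 | per row [-9.8 21.6] 0.4 rz -0.0115
```

Emit:
apply_moves(
  series=[
    [[-4.9,10.8,0],[0,0,-0.006]],
    [[-9.8,21.6,0],[0,0,-0.0115]],
    [[-9.8,21.6,0],[0,0,-0.0115]],
    [[-9.8,21.6,0],[0,0,-0.0115]],
    [[-9.8,21.6,0],[0,0,-0.0115]],
    [[-9.8,21.6,0],[0,0,-0.0115]],
    [[-9.8,21.6,0],[0,0,-0.0115]],
    [[-9.8,21.6,0],[0,0,-0.0115]],
    [[-9.8,21.6,0],[0,0,-0.0115]],
    [[-4.9,10.8,0],[0,0,-0.006]],
    [[0,0,0],[0,0,0]],
    [[0,0,0],[0,0,0]],
  ],
)

```text
t: 26.33
tool_pos: [0.6686, -0.0656, 0.3215]
orientation: [-2.239, -2.2, 0.003]
force: [0.3, -0.2, -0.8]
opening: 0.0927
gripper_force: 0.0
```

Emit:
apply_moves(
  series=[
    [[0,0,0],[0,0,0]],
    [[0,0,0],[0,0,0]],
  ],
)

```text
t: 26.5
tool_pos: [0.6682, -0.0649, 0.3232]
orientation: [-2.239, -2.202, 0.001]
force: [0.4, -0.6, -0.2]
opening: 0.093
gripper_force: 0.0
```

```bash
python3 plan.py 670 -65.4 211 -1 9;python3 - <<'E'
from h import *
p,d=robot.read_camera("side");cv2.imwrite("pics/s2c.png",cv2.resize(p[120:300,130:410],None,fx=2,fy=2))
E
```

```text
t 26.5 pos [668.2 -64.9 323.2] yaw -0.9 tilt [-1.4e-03  3.0e-04 -1.0e+00] q6 -0.16 F [ 0.4 -0.6 -0.2] open 93.0 grip 0.0
total tool [ -0.5   1.9 112.2] turn 0.001 | per row [-0.1  0.2] 12.5 rz 0.0001
```

View pics/s2c.png

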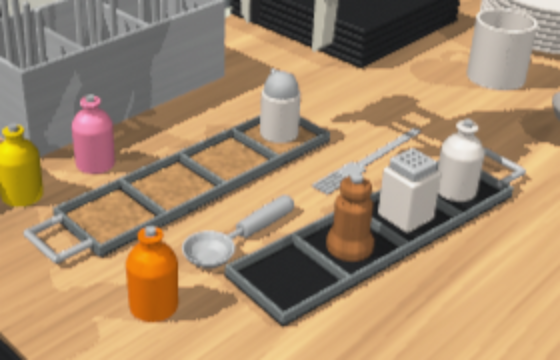

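The cruet (462,165), shaker (410,190) and mill (350,225) stand upright in their places in the new rack. The sugar pourer (280,105) is left.

Emit:
apply_moves(
  series=[
    [[0,1.5,12],[0,0,0]],
    [[0,0,22],[0,0,0]],
    [[0,0,24],[0,0,0]],
    [[0,0,24],[0,0,0]],
    [[0,0,20],[0,0,0]],
    [[0,0,10],[0,0,0]],
    [[0,0,0],[0,0,0]],
    [[0,0,0],[0,0,0]],
  ],
)

```text
t: 27.22
tool_pos: [0.6702, -0.0653, 0.2116]
orientation: [-2.239, -2.202, 0.001]
force: [0.2, -0.2, 0.7]
opening: 0.0927
gripper_force: 0.0
```

Emit:
apply_moves(
  series=[
    [[0,0,0],[0,0,0]],
    [[0,0,0],[0,0,0]],
    [[0,0,0],[0,0,0]],
    [[0,0,0],[0,0,0]],
    [[0,0,0],[0,0,0]],
    [[0,0,0],[0,0,0]],
    [[0,0,0],[0,0,0]],
    [[0,0,0],[0,0,0]],
    [[0,0,0],[0,0,0]],
    [[0,0,0],[0,0,0]],
    [[0,0,0],[0,0,0]],
    [[0,0,0],[0,0,0]],
  ],
  claw=0,
)

```text
t: 28.22
tool_pos: [0.6706, -0.0655, 0.212]
orientation: [2.24, 2.203, 0.0]
force: [0.3, -0.2, 1.8]
opening: 0.0458
gripper_force: 20.0
```

```bash
python3 plan.py 670 -65.4 211 -1 9
```

```text
t 28.22 pos [670.6 -65.5 212. ] yaw -1.0 tilt [ 2.e-04 -1.e-04 -1.e+00] q6 -0.16 F [ 0.3 -0.2  1.8] open 45.8 grip 20.0
total tool [ 0.1 -0.6  1. ] turn 0.001 | per row [ 0.  -0.1] 0.1 rz 0.0001
```

Emit:
apply_moves(
  series=[
    [[0,0,-5],[0,0,0]],
    [[0,0,-10],[0,0,0]],
    [[0,0,-15],[0,0,0]],
    [[0,0,-20],[0,0,0]],
    [[0,0,-20],[0,0,0]],
    [[0,0,-20],[0,0,0]],
    [[0,0,-15],[0,0,0]],
    [[0,0,-5],[0,0,0]],
    [[0,0,0],[0,0,0]],
    [[0,0,0],[0,0,0]],
  ],
)

```text
t: 29.05
tool_pos: [0.6705, -0.0655, 0.3222]
orientation: [2.24, 2.202, 0.001]
force: [-0.5, -0.1, -3.1]
opening: 0.0453
gripper_force: 20.0
```

```bash
python3 plan.py 492.2 116.9 322 -6.9 12
```

```text
t 29.05 pos [670.5 -65.5 322.2] yaw -1.0 tilt [ 5.e-04 -1.e-04 -1.e+00] q6 -0.16 F [-0.5 -0.1 -3.1] open 45.3 grip 20.0
total tool [ 1.794e+02 -1.813e+02  1.000e-01] turn 0.104 | per row [ 14.2 -15.8] 0.0 rz 0.0086
```

Emit:
apply_moves(
  series=[
    [[4.3,-4.7,0],[0,0,0.003]],
    [[9.9,-11.1,0],[0,0,0.006]],
    [[14.2,-15.8,0],[0,0,0.0086]],
    [[14.2,-15.8,0],[0,0,0.0086]],
    [[14.2,-15.8,0],[0,0,0.0086]],
    [[14.2,-15.8,0],[0,0,0.0086]],
    [[14.2,-15.8,0],[0,0,0.0086]],
    [[14.2,-15.8,0],[0,0,0.0086]],
    [[14.2,-15.8,0],[0,0,0.0086]],
    [[14.2,-15.8,0],[0,0,0.0086]],
    [[14.2,-15.8,0],[0,0,0.0086]],
    [[14.2,-15.8,0],[0,0,0.0086]],
  ],
)

```text
t: 30.05
tool_pos: [0.5048, 0.1016, 0.3203]
orientation: [-2.341, -2.092, 0.003]
force: [0.4, 0.8, -2.4]
opening: 0.0458
gripper_force: 20.0
```

Emit:
apply_moves(
  series=[
    [[9.9,-11.1,0],[0,0,0.006]],
    [[4.3,-4.7,0],[0,0,0.003]],
    [[0,0,0],[0,0,0]],
    [[0,0,0],[0,0,0]],
    [[0,0,0],[0,0,0]],
  ],
)

```text
t: 30.47
tool_pos: [0.4927, 0.1162, 0.3217]
orientation: [2.351, 2.083, -0.001]
force: [-0.2, 0.3, -2.6]
opening: 0.0458
gripper_force: 20.0
```

```bash
python3 plan.py 492.2 116.9 209 -6.9 9
```

```text
t 30.47 pos [492.7 116.2 321.7] yaw -6.9 tilt [-2.e-04 -4.e-04 -1.e+00] q6 0.25 F [-0.2  0.3 -2.6] open 45.8 grip 20.0
total tool [  0.6  -0.6 112.7] turn -0.001 | per row [ 0.1 -0.1] 12.5 rz -0.0001
```

Emit:
apply_moves(
  series=[
    [[0.6,-0.6,8],[0,0,0]],
    [[0,0,18],[0,0,0]],
    [[0,0,22],[0,0,0]],
    [[0,0,22],[0,0,0]],
    [[0,0,20],[0,0,0]],
    [[0,0,12],[0,0,0]],
    [[0,0,5],[0,0,0]],
    [[0,0,1.5],[0,0,0]],
    [[0,0,1],[0,0,0]],
    [[0,0,0.5],[0,0,0]],
    [[0,0,0.5],[0,0,0]],
    [[0,0,0],[0,0,0]],
  ],
)

```text
t: 31.47
tool_pos: [0.4924, 0.1175, 0.2125]
orientation: [2.351, 2.083, 0.002]
force: [-0.6, 0.2, -3.1]
opening: 0.0457
gripper_force: 20.0
```

Emit:
apply_moves(
  series=[
    [[0,0,0.5],[0,0,0]],
    [[0,0,0.5],[0,0,0]],
    [[0,0,0.5],[0,0,0]],
    [[0,0,0],[0,0,0]],
    [[0,0,0],[0,0,0]],
  ],
)

```text
t: 31.88
tool_pos: [0.4919, 0.1174, 0.2099]
orientation: [-2.351, -2.083, 0.0]
force: [1.3, 0.6, -2.7]
opening: 0.0455
gripper_force: 20.0
```

Emit:
apply_moves(
  series=[
    [[0,0,0.5],[0,0,0]],
    [[0,0,0.5],[0,0,0]],
    [[0,0,0],[0,0,0]],
    [[0,0,0],[0,0,0]],
  ],
)

```text
t: 32.22
tool_pos: [0.4919, 0.1174, 0.209]
orientation: [2.351, 2.083, 0.0]
force: [-0.3, -0.3, -2.1]
opening: 0.0461
gripper_force: 20.0
```

Emit:
apply_moves(
  series=[
    [[0,0,0.5],[0,0,0]],
    [[0,0,0],[0,0,0]],
    [[0,0,0],[0,0,0]],
  ],
)

```text
t: 32.47
tool_pos: [0.492, 0.1174, 0.2089]
orientation: [-2.351, -2.083, 0.0]
force: [-4.0, -0.1, 6.5]
opening: 0.0455
gripper_force: 20.0
```

Contact again. I'll release and retreat upward.

Emit:
apply_moves(
  series=[
    [[0,0,0],[0,0,0]],
    [[0,0,0],[0,0,0]],
    [[0,0,0],[0,0,0]],
    [[0,0,0],[0,0,0]],
    [[0,0,0],[0,0,0]],
    [[0,0,-10],[0,0,0]],
    [[0,0,-20],[0,0,0]],
    [[0,0,-30],[0,0,0]],
    [[0,0,-30],[0,0,0]],
    [[0,0,-30],[0,0,0]],
    [[0,0,-20],[0,0,0]],
    [[0,0,-10],[0,0,0]],
  ],
  claw=1,
)

```text
t: 33.47
tool_pos: [0.4927, 0.1176, 0.363]
orientation: [2.349, 2.081, 0.008]
force: [0.7, -0.4, 0.7]
opening: 0.0928
gripper_force: 0.0
```

Emit:
apply_moves(
  series=[
    [[0,0,0],[0,0,0]],
    [[0,0,0],[0,0,0]],
    [[0,0,0],[0,0,0]],
  ],
)

```text
t: 33.72
tool_pos: [0.4914, 0.1173, 0.3566]
orientation: [-2.35, -2.082, 0.004]
force: [-0.1, -0.0, -0.0]
opening: 0.0932
gripper_force: 0.0
```

Run:
```python
from h import *
p,d=robot.read_camera("side");cv2.imwrite("pics/s3c.png",cv2.resize(p[120:300,130:410],None,fx=2,fy=2))
```

```text
(no output)
```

View pics/s3c.png

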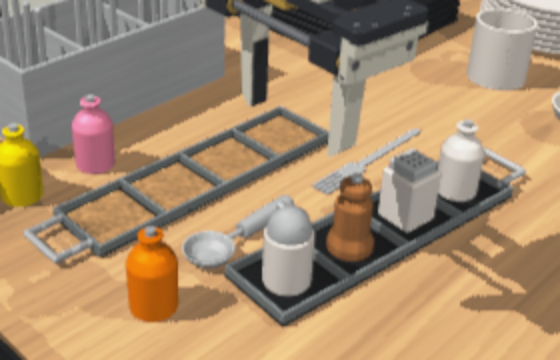

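The last picture shows all four upright in their places, with the cruet nearest the handle, then shaker, mill and sugar (288,250). The gripper is clear of everything.

```bash
python3 -c "
from plant import robot
print(robot.close_job())"
```

```text
the job is handed in; nothing more can be done
None
```

I moved all four containers, upright and set down gently, into the empty rack in order from its handle (cruet, shaker, mill, sugar), and handed the job in at about 34 s; no verdict came back.

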